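# Slide the stray paint block home and shut its keeper

### The arm

A 6-joint arm with a two-finger parallel gripper is mounted at the origin on the work surface. World frame = base frame: x ahead of the robot, y to its left, z up, the work surface at z = 0. Lengths are in m, angles in rad, forces in N, time in s.
With the tool pointing down it reaches from about 0.4 to 0.925 m from the base axis. Payload 12.5 kg.
Tool frame: the origin (TCP) lies midway between the tips of the shut fingers; the grasp point (between the pads) lies 19 mm behind it (bot.tcp_to_grasp is the distance from the TCP to the grasp point, in m); z points along the fingers, y is the line along which they close (so a half turn about z gives the same grasp; the last joint's range is limited). The gripper opens to 95 mm and grips with 3 to 60 N. Pads are 20 mm wide; open, the fingers measure 119 mm over their backs; the gripper's body (75 mm by 180 mm) begins 59 mm behind the grasp point.
Start: joints at [-0.106, 0.491, 1.559, -0, 1.092, -0.106], TCP at [0.625, 0, 0.215] pointing down, gripper open.
Joint ranges: [-3.1, 3.1], [-0.84, 2.19], [0.05, 2.79], [-1.13, 4.28], [0.06, 2.93], [-2.69, 2.69]. Speed limits (rad/s): [2.22, 2.22, 2.79, 3.14, 3.14, 3.14].

### API

Orientations are given as a rotation vector (axis times angle).
In Python, from workcell import bot gives the robot as it stands.
- The arm moves only by the shell command python3 -m creep 'ROWS' [FORCE]. ROWS is JSON, a list of rows, each a list of 5 numbers: the shift along the tool's x, y, z in mm, then the turn about the tool's z in degrees, then the closure in counts, from 0 (fully open) to 255 (shut). A call has 1 to 5 rows; each row shifts and turns the commanded pose from where the row before left it, along the tool's axes as they then stand; what a row does not reach is not made up. A row lasts 1/8 s, in which the tool goes at most 62.5 mm and 10.7 degrees, less where a joint would pass 70% of its speed; a pose out of reach is approached as far as the arm can. A call with a gripper value outside its range is refused whole. The fingers move at their own pace and stop on an object; FORCE is the grip in N (left out, the last holds). Time passes only in rows, so rows that do not move let the fingers close. It gives the time, the measured TCP pose, the force, the opening and the grip force at its end, in the units of the state.
- bot.get_obs(): the state, without advancing time (a new reading comes with each control period).
- bot.camera(name): name is "scene" or "side" or "wrist"; returns a dict with "color" (480x640x3 uint8, red, green, blue), "fovy" (degrees; the focal length in pixels is half the picture's height over the tangent of half this angle, whatever the lens; pixels are square), "cx", "cy" (the principal point, pixels), "pose" (4x4, takes a point from camera to world coordinates). Camera axes: x right, y down, z forward; pixel columns grow to the right and rows downward; lengths in m; the calibration is good to about 2 mm. A picture is of the moment at which its call begins. There is no depth.
- bot.close_job(): hands the job in; it is judged then, once.
The state is a dict: "time_s": time; "joints": joint angles; "dq": joint speeds; "tau": joint torques, N m; "tool_pos": TCP position; "eef_rot": TCP orientation; "contact_force": force on the tool from outside, world axes, zero at the start; "torque": the same for the moment, N m; "gripper_width": finger opening in m; "gripper_force": force on a finger pad.
Only numpy, scipy, OpenCV 4.12 (cv2) and the standard library are available. Lean on these libraries where they do the work, as an engineer would, in place of code of your own. Each camera call takes 0.05 s, during which the arm holds its last target. There are 200 camera calls.

### The job

The red paint block has come out of its well in the paint tray. Without pinching it or picking it up, push it gently along its track until you feel it drop flat into the round well, then slide the yellow keeper plate gently across over it as far as it goes. The block is brittle, so keep forces small; leave the blue block and everything else where it is, and let go at the end.

Things in the scene. Friction and masses are not known exactly. Their poses are not given: they have to be found in the camera images.
- tray: wooden paint tray fixed to the table, 24 mm high, from x = -65 to +105 and y = -230 to +230. Origin on the table under the middle of its track; z up, y along the track, x across it towards the keeper. The track is a flat white floor 14 mm above the table between two steel rails (inner faces x = -26.5 and +26.5, tops 20 mm up), ending at wooden caps (24.5 mm high) at y = -185 and +185.
- tray_middle (a point): middle of the track, on its floor (14 mm up), axes as the tray's. One round well (53 mm across, 5 mm deep, flat dark bottom, slightly chamfered mouth) is sunk in the floor on the track's centreline (x = 0). The floor plate fits loosely lengthwise: the well's centre may lie anywhere from 20 mm one way to 20 mm the other of this point along y. It is not measured; find it by feel or by sight.
- red_center (a point): centre of the red paint block to put away: a solid disc 50 mm in diameter, 12 mm thick, 30 to 50 g, lying loose in the track near either end, 95 to 110 mm from the middle, with over 45 mm of free track behind it. On the floor its centre is 20 and its top 26 mm above the table; in the well 15 and 21 mm. Over the well it drops by its own weight or a light press, and its edge stops hard on the well's wall.
- red_block: the same red block; origin at the centre of its underside. It slides with well under 1 N. It breaks if the fingers push, press or pinch it with more than 30 N, so it cannot be gripped, or if it is forced against rails or keeper with more than 15 N.
- blue_center (a point): centre of the blue paint block, same size as the red one, lying in the track near the other end; it stays there
- keeper (a joint): travel (m) of the yellow keeper plate: 0 = drawn back, 0.04 = at its end stop over the well; starts at 0 to 0.008. Slides along the tray's -x, stays where left, needs 2 to 4 N. Plate 46 (x) x 90 (y) x 6 mm, underside 23 mm above the table: clears a block in the well by 2 mm, runs into one on the floor. Leading edge at tray x = +35 at 0, x = -5 at 0.04; it spans y = -45 to +45.
- keeper_grip (a point): point on the black upright fin on the keeper plate, at the fin's middle in x and y, 50 mm above the table. The fin is 12 mm thick (tray x), 40 mm long (tray y) and stands from 29 to 63 mm above the table; at joint value 0 the point lies at tray x = +63, y = 0. Pinch it across its thickness from above, or push it.
- tin_blue: open steel tin with a blue band, 72 across, 85 high; bystander left of the tray, origin under its centre
- tin_ochre: open steel tin with an orange band, 72 across, 85 high; bystander left of the tray, origin under its centre
- spray_can: terracotta coloured bottle, 54 across, 160 high; bystander right of the tray, origin under its centre
- tube_green: white and green paint tube lying at the far left of the tray, about 110 long, 18 high; bystander, origin under its centre
- tube_crimson: white and red paint tube lying at the far right of the tray, about 110 long, 18 high; bystander, origin under its centre
- brush: flat paint brush, about 200 long, lying right of the tray; bystander
There are look-alikes about, which are no part of the job. What is shaped like the red_block but grey or white is not meant.

How it is judged:
By the outcome, as a careful person would: the job done as asked, in the order asked, and still so for the second after the job is handed in, with the robot touching nothing.
It also fails if it takes over 59 s, if anything falls off the work surface, if the arm or the gripper's body presses on something with over 40 N, if the wrist force passes 120 N, or if a joint passes its speed limit or range.

## Working session

There is one attempt and no reset: what is moved stays moved. The work goes in short steps, Python scripts to look and compute and a shell command to move; the robot and the scene stay as the last step left them, time stands still between calls to the robot, and variables do not carry over. Pictures are saved under pics/ and viewed, at most 10 in all, crops included, and the job is handed in when it is done.

```bash
ls; mkdir -p pics
cat > h.py <<'E'
import numpy as np, cv2
from workcell import bot
def snap(n,f):
    c=bot.camera(n); cv2.imwrite('pics/'+f,c['color'][:,:,::-1]); np.savez('pics/'+f+'.npz',**{k:c[k] for k in('fovy','cx','cy','pose')}); return c
def ray(f,u,v,z):
    c=np.load('pics/'+f+'.npz'); F=240/np.tan(np.radians(c['fovy'])/2); P=c['pose']
    d=P[:3,:3]@np.array([(u-c['cx'])/F,(v-c['cy'])/F,1]); return P[:3,3]+d*(z-P[2,3])/d[2]
def proj(f,p):
    c=np.load('pics/'+f+'.npz'); F=240/np.tan(np.radians(c['fovy'])/2); P=c['pose']
    q=P[:3,:3].T@(np.array(p)-P[:3,3]); return q[:2]/q[2]*F+[c['cx'],c['cy']]
E
python3 - <<'E'
from h import *
for n in('scene','wrist'):
    c=snap(n,n+'0.png'); print(n,c['fovy'],c['cx'],c['cy'],c['pose'].round(3).tolist())
o=bot.get_obs();print(o)
E
```

```text
pics
scene 53.81710343448585 312.7861546602687 237.4918810037119 [[0.054, 0.667, -0.743, 1.322], [0.998, -0.048, 0.03, -0.036], [-0.016, -0.744, -0.668, 0.792], [0.0, 0.0, 0.0, 1.0]]
wrist 59.034649245297715 323.4198826216329 236.82317909290867 [[1.0, -0.0, -0.001, 0.624], [-0.0, -0.97, -0.242, 0.068], [-0.0, 0.242, -0.97, 0.384], [0.0, 0.0, 0.0, 1.0]]
{'time_s': 0.1, 'joints': array([-1.05577192e-01,  4.91540947e-01,  1.55939313e+00,  2.49910813e-05,
        1.09170208e+00, -1.05617749e-01]), 'dq': array([ 3.11862385e-05, -1.43932090e-03, -1.68511534e-03, -4.40602466e-04,
        3.62390602e-04,  1.29611784e-03]), 'tau': array([ 2.47082615e-03, -6.13621187e+01, -2.58604574e+01,  6.93451893e-02,
        4.70101309e-02, -2.07912552e-05]), 'tool_pos': array([6.24783708e-01, 6.59619010e-05, 2.14092708e-01]), 'eef_rot': array([-2.22082543e+00, -2.22088990e+00,  1.00306537e-03]), 'contact_force': array([-0.7025685 , -0.10556756, -0.56448974]), 'torque': array([-0.05031632, -0.02101228,  0.00520054]), 'gripper_force': 0.0, 'gripper_width': 0.09524164697512963}
```

View pics/scene0.png

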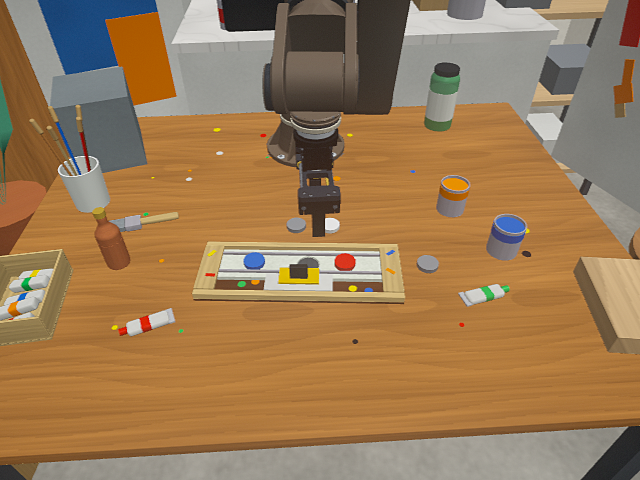

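View pics/wrist0.png

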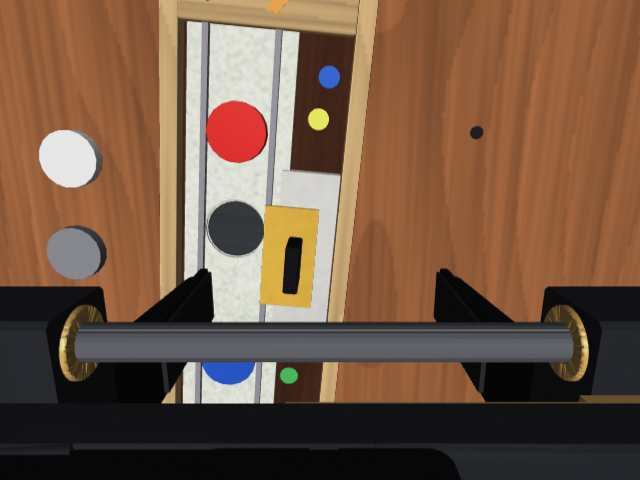

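The wrist picture shows the red disc at about (236,131), the dark well at (236,228), the keeper with its fin at about (291,265), and the blue disc at (228,365). The look-alikes are grey and white discs outside the tray at (70,158) and (76,252). The only red disc lies in the track, so that is the block. I'll check it in an enlarged crop and measure.

Run:
```python
from h import *
im=cv2.imread('pics/wrist0.png'); cv2.imwrite('pics/crop0.png',cv2.resize(im[0:340,150:390],None,fx=2.3*.76,fy=2.3*.76,interpolation=cv2.INTER_CUBIC))
hsv=cv2.cvtColor(im,cv2.COLOR_BGR2HSV)
def el(m,name,z,box):
    k=np.zeros_like(m);x0,x1,y0,y1=box;k[y0:y1,x0:x1]=m[y0:y1,x0:x1]
    c=max(cv2.findContours(k,0,cv2.CHAIN_APPROX_NONE)[0],key=cv2.contourArea)
    e=cv2.fitEllipse(c);print(name,np.round(e[0],1),np.round(e[1],1),ray('wrist0.png',*e[0],z).round(4)); return c
red=((hsv[...,1]>150)&((hsv[...,0]<6)|(hsv[...,0]>174))&(hsv[...,2]>200)).astype('u1')*255
el(red,'red',.026,(190,290,80,180))
dk=(hsv[...,2]<90).astype('u1')*255
el(dk,'well',.012,(190,266,190,270))
yl=((hsv[...,1]>130)&(hsv[...,0]>15)&(hsv[...,0]<32)&(hsv[...,2]>150)).astype('u1')*255
c=None
k=np.zeros_like(yl);k[195:315,250:330]=yl[195:315,250:330]
c=max(cv2.findContours(k,0,2)[0],key=cv2.contourArea);r=cv2.minAreaRect(c);b=cv2.boxPoints(r);print('keeper',b.round(1).tolist())
for p in b: print(ray('wrist0.png',*p,.029).round(4))
s=cv2.imread('pics/scene0.png');h=cv2.cvtColor(s,cv2.COLOR_BGR2HSV)
for n,m,b in(('red',(h[...,1]>150)&((h[...,0]<6)|(h[...,0]>174)),(325,365,248,275)),('blue',(h[...,1]>120)&(h[...,0]>100)&(h[...,0]<130),(238,272,248,275))):
    q=np.argwhere(m[b[2]:b[3],b[0]:b[1]]).mean(0);u,v=q[1]+b[0],q[0]+b[2];print(n,u,v,ray('scene0.png',u,v,.023).round(4))
```

```text
red [235.6 131.1] [57.2 60.5] [0.5518 0.0678 0.026 ]
well [235.7 228.1] [51.8 55.2] [ 0.5449 -0.0169  0.012 ]
keeper [[257.0, 302.70001220703125], [265.20001220703125, 204.8000030517578], [318.3999938964844, 209.3000030517578], [310.20001220703125, 307.1000061035156]]
[ 0.5641 -0.0818  0.029 ]
[0.5745 0.0071 0.029 ]
[0.6195 0.0033 0.029 ]
[ 0.6119 -0.0861  0.029 ]
red 344.63986013986016 261.7307692307692 [0.555  0.0666 0.023 ]
blue 253.94604316546761 260.50359712230215 [ 0.5363 -0.1421  0.023 ]
```

View pics/crop0.png

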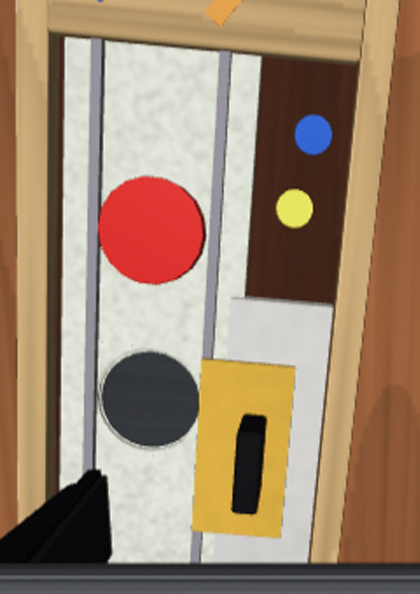

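The crop confirms red lies in the track at crop (152,230), with the well at (150,398). The geometry fits: track yaw is about 5°, red is about 103 mm from the middle, and the well centre is at about +18 mm, 85 mm from red. I'll move behind red with the fingers shut.

```bash
python3 -m creep '[[0,0,0,5,255],[36,-26,0,0,255],[36,-26,0,0,255],[36,-26,0,0,255],[0,0,50,0,255]]' 3; python3 -m creep '[[0,0,50,0,255],[0,0,40,0,255],[0,0,0,0,255],[0,0,0,0,255]]'
python3 - <<'E'
from h import *
snap('wrist','w1.png');c=snap('scene','s1.png')
im=cv2.imread('pics/s1.png')[220:320,180:420];cv2.imwrite('pics/s1c.png',cv2.resize(im,None,fx=2.6,fy=2.6,interpolation=2))
im=cv2.vconcat([cv2.imread('pics/w1.png')[:,:624][60:410],cv2.imread('pics/s1c.png')[10:]]);cv2.imwrite('pics/m1.png',im)
print(bot.get_obs()['gripper_width'])
E
```

```text
time_s: 0.72
tool_pos: [0.557, 0.1168, 0.1669]
eef_rot: [2.31, 2.123, 0.008]
contact_force: [0.8, -0.1, -0.7]
gripper_width: 0.0503
gripper_force: 0.0
time_s: 1.23
tool_pos: [0.5574, 0.1144, 0.0759]
eef_rot: [2.316, 2.122, 0.002]
contact_force: [-1.2, 0.3, 0.4]
gripper_width: 0.0105
gripper_force: 0.0
0.0032707419525945173
```

View pics/m1.png

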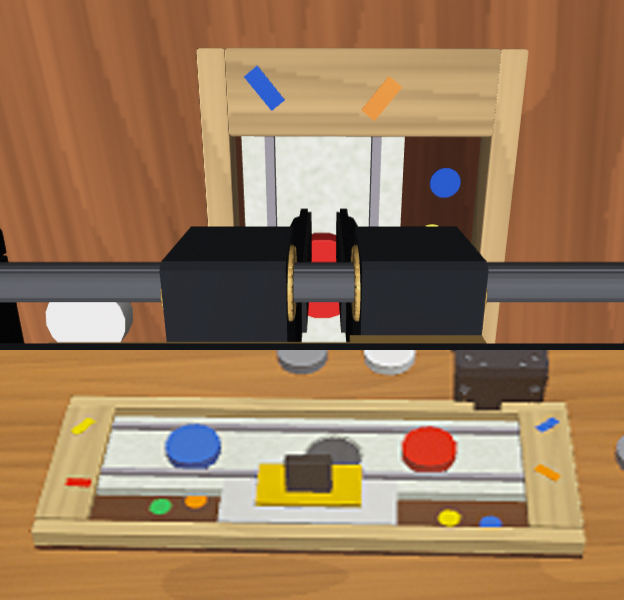

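The picture shows the shut fingers centred between the rails (about u=323) behind red at (322,275). Yaw is right. Now I descend.

```bash
python3 -m creep '[[0,0,25,0,255],[0,0,15,0,255],[0,0,5,0,255],[0,0,0,0,255]]'; python3 -m creep '[[0,0,5,0,255],[0,0,0,0,255],[0,0,0,0,255]]'
```

```text
time_s: 1.82
tool_pos: [0.5569, 0.1144, 0.0299]
eef_rot: [2.316, 2.122, 0.0]
contact_force: [0.3, -0.8, 0.2]
gripper_width: 0.0004
gripper_force: 0.0
time_s: 2.2
tool_pos: [0.5568, 0.1144, 0.0248]
eef_rot: [2.316, 2.122, 0.0]
contact_force: [-0.3, -0.7, -0.8]
gripper_width: 0.0004
gripper_force: 0.0
```

```bash
python3 -m creep '[[0,0,2.5,0,255],[0,0,0,0,255],[-3,0,0,0,255],[-3,0,0,0,255],[-3,0,0,0,255]]'; for i in 1; do :; done; python3 -m creep '[[-3,0,0,0,255],[-3,0,0,0,255],[-3,0,0,0,255],[-3,0,0,0,255],[-3,0,0,0,255]]'; python3 -m creep '[[-4,0,0,0,255],[-4,0,0,0,255],[-4,0,0,0,255],[-4,0,0,0,255],[-4,0,0,0,255]]'
python3 - <<'E'
from h import *
snap('side','d2.png');c=snap('scene','s2.png')
im=cv2.imread('pics/s2.png')[220:320,180:420];im=cv2.resize(im,(624,260),interpolation=2)
im=cv2.vconcat([cv2.imread('pics/d2.png')[:330,:624],im]);cv2.imwrite('pics/m2.png',im)
E
```

```text
time_s: 2.82
tool_pos: [0.5559, 0.1052, 0.0222]
eef_rot: [2.316, 2.122, 0.0]
contact_force: [-0.3, -1.6, 0.1]
gripper_width: 0.0004
gripper_force: 0.0
time_s: 3.45
tool_pos: [0.5546, 0.0903, 0.0221]
eef_rot: [2.316, 2.122, 0.0]
contact_force: [-0.3, -0.5, -0.1]
gripper_width: 0.0005
gripper_force: 0.2
time_s: 4.08
tool_pos: [0.5529, 0.0703, 0.0221]
eef_rot: [2.316, 2.122, 0.0]
contact_force: [-0.0, 0.8, -0.2]
gripper_width: 0.0003
gripper_force: 0.2
```

View pics/m2.png

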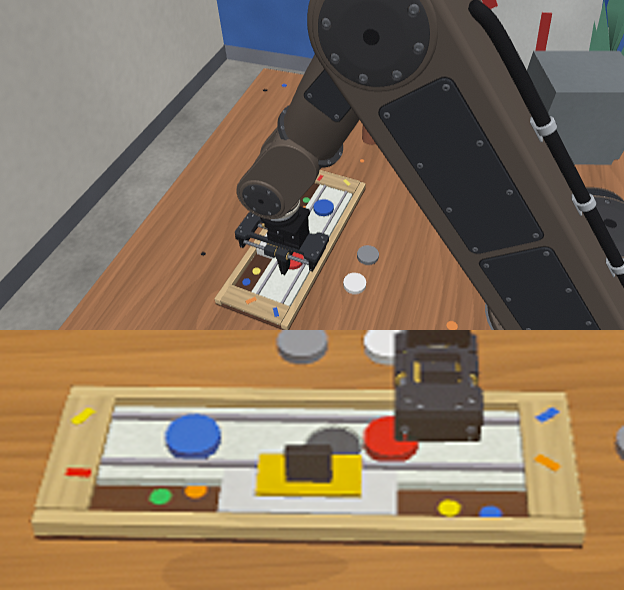

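Red moves with the fingers; it is at crop (390,438) and approaching the well at (333,440). I'll continue, slower near the well.

```bash
python3 -m creep '[[-3,0,0,0,255],[-3,0,0,0,255],[-3,0,0,0,255],[-3,0,0,0,255],[-3,0,0,0,255]]'; python3 -m creep '[[-3,0,0,0,255],[-3,0,0,0,255],[-3,0,0,0,255],[-3,0,0,0,255],[-2,0,0,0,255]]'; python3 -m creep '[[-1.5,0,0,0,255],[-1.5,0,0,0,255],[-1.5,0,0,0,255],[-1.5,0,0,0,255],[-1,0,0,0,255]]'; python3 -m creep '[[-1,0,0,0,255],[-1,0,0,0,255],[-1,0,0,0,255]]'
python3 - <<'E'
from h import *
c=snap('wrist','w3.png');c=snap('scene','s3.png')
im=cv2.imread('pics/s3.png')[230:310,240:400];im=cv2.resize(im,(640,320),interpolation=2)
im=cv2.vconcat([cv2.imread('pics/w3.png')[200:470],im]);cv2.imwrite('pics/m3.png',im)
E
```

```text
time_s: 4.8
tool_pos: [0.5516, 0.0554, 0.0221]
eef_rot: [2.316, 2.122, 0.0]
contact_force: [0.9, 0.2, 0.0]
gripper_width: 0.0006
gripper_force: 0.2
time_s: 5.42
tool_pos: [0.5504, 0.0415, 0.0222]
eef_rot: [2.316, 2.122, 0.0]
contact_force: [0.7, 0.8, -0.6]
gripper_width: 0.0007
gripper_force: 0.2
time_s: 6.05
tool_pos: [0.5498, 0.0346, 0.0222]
eef_rot: [2.316, 2.122, 0.0]
contact_force: [0.7, 0.4, -0.3]
gripper_width: 0.0003
gripper_force: 0.2
time_s: 6.42
tool_pos: [0.5495, 0.0317, 0.0222]
eef_rot: [2.316, 2.122, 0.0]
contact_force: [-0.5, 0.6, -0.0]
gripper_width: 0.0005
gripper_force: 0.2
```

View pics/m3.png

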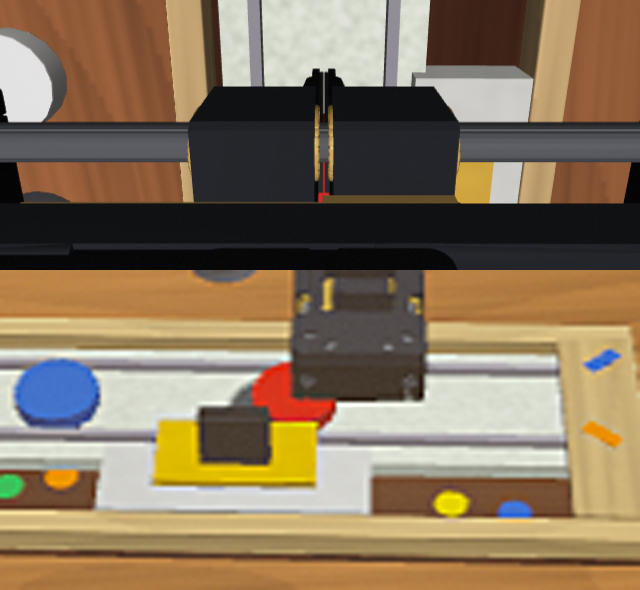

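Red's leading edge is at about u=250 and the well's far edge at about 232, so roughly 10–13 mm remain. I'll go on in 1 mm rows and watch the force.

```bash
g(){ grep -E 'pos|contact'; }; python3 -m creep '[[-1,0,0,0,255],[-1,0,0,0,255],[-1,0,0,0,255],[-1,0,0,0,255]]'|g; python3 -m creep '[[-1,0,0,0,255],[-1,0,0,0,255],[-1,0,0,0,255]]'|g;  python3 -m creep '[[-1,0,0,0,255],[-1,0,0,0,255]]'|g
```

```text
tool_pos: [0.5492, 0.0277, 0.0222]
contact_force: [0.2, 0.7, 0.0]
tool_pos: [0.5489, 0.0247, 0.0222]
contact_force: [0.1, -0.9, 0.5]
tool_pos: [0.5487, 0.0227, 0.0221]
contact_force: [-0.9, 0.1, -0.3]
```

```bash
g(){ grep -E 'pos|contact'; }; python3 -m creep '[[-1,0,0,0,255],[0,0,0,0,255]]'|g; python3 -m creep '[[-1,0,0,0,255],[0,0,0,0,255]]'|g;  python3 -m creep '[[-1,0,0,0,255],[0,0,0,0,255]]'|g
python3 - <<'E'
from h import *
c=snap('scene','s4.png');d=snap('side','d4.png')
im=cv2.imread('pics/s4.png')[230:310,240:400];im=cv2.resize(im,(640,320),interpolation=2)
im=cv2.vconcat([cv2.resize(cv2.imread('pics/d4.png')[200:268,220:380],(640,272)),im]);cv2.imwrite('pics/m4.png',im)
E
```

```text
tool_pos: [0.5486, 0.0217, 0.0221]
contact_force: [0.0, -0.4, -0.1]
tool_pos: [0.5485, 0.0207, 0.0221]
contact_force: [-0.1, 0.4, -0.6]
tool_pos: [0.5485, 0.0197, 0.0222]
contact_force: [0.8, 0.1, -0.1]
```

View pics/m4.png

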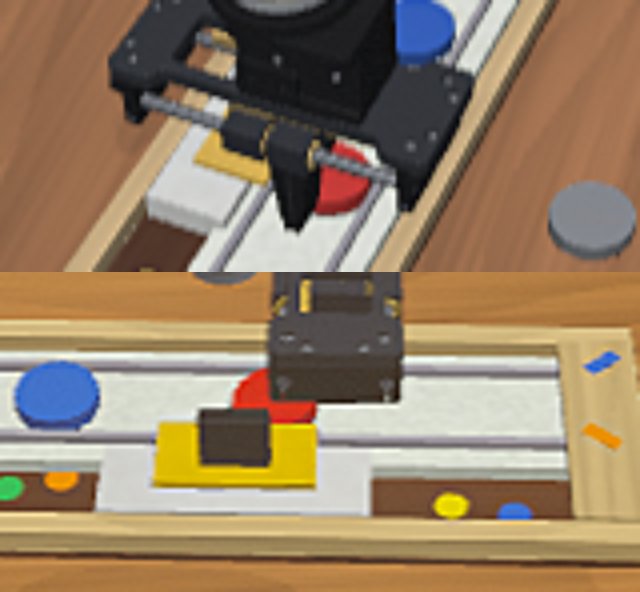

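Red's left edge is now at about u=233 and its top at v≈369, against 362 before, so it looks lower and may have dropped. I'll lift clear and check.

```bash
python3 -m creep '[[3,0,0,0,255],[0,0,-40,0,255],[40,0,-50,0,255],[40,0,-50,0,255],[0,0,0,0,255]]'|grep pos
python3 - <<'E'
from h import *
c=snap('scene','s5.png');snap('wrist','w5.png')
im=cv2.imread('pics/s5.png')[230:310,240:400];im=cv2.resize(im,(640,320),interpolation=2)
im=cv2.vconcat([cv2.imread('pics/w5.png')[200:470],im]);cv2.imwrite('pics/m5.png',im)
a=cv2.imread('pics/s5.png');h=cv2.cvtColor(a,cv2.COLOR_BGR2HSV)
m=(h[...,1]>150)&((h[...,0]<6)|(h[...,0]>174));q=np.argwhere(m[240:285,270:340]);print(q.min(0)+[240,270],q.max(0)+[240,270])
for z in(.026,.021):
  for t in ((0,0),):
    pts=np.array([proj('s5.png',[.5449+.025*np.cos(k),-.0169+.025*np.sin(k),z]) for k in np.linspace(0,6.28,60)]);print(z,pts.min(0),pts.max(0))
E
```

```text
tool_pos: [0.5569, 0.1029, 0.1632]
[254 298] [267 318]
0.026 [297.26329823 252.01005353] [318.95320477 267.25563712]
0.021 [297.34503127 253.54828334] [318.96866058 268.79965857]
```

View pics/m5.png

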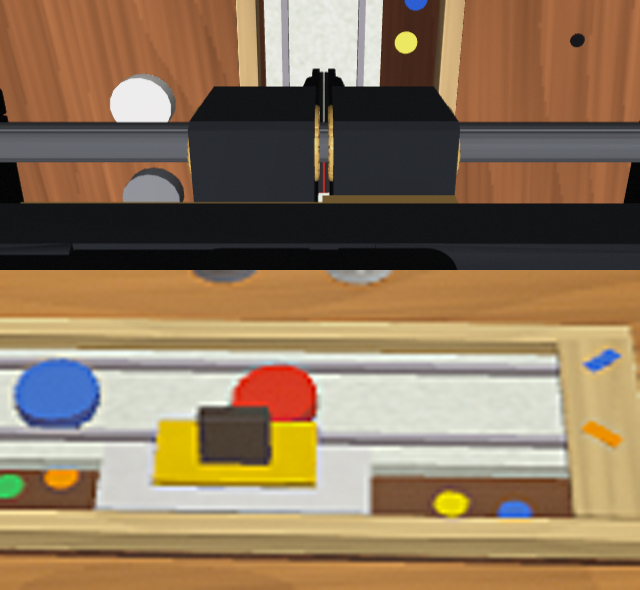

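Red now shows no side wall, unlike blue, and its outline (254–267, 298–318) matches the well position at the low height, so it has dropped. I'll confirm by a light touch on its top.

```bash
g(){ grep -E 'pos|contact'; }; python3 -m creep '[[-60,-1,40,0,255],[-60,-1,40,0,255],[0,0,35,0,255],[0,0,15,0,255],[0,0,0,0,255]]'|g; python3 -m creep '[[0,0,2,0,255],[0,0,2,0,255],[0,0,0,0,255]]'|g;python3 -m creep '[[0,0,2,0,255],[0,0,1,0,255],[0,0,0,0,255]]'|g
```

```text
tool_pos: [0.544, -0.0029, 0.0393]
contact_force: [-0.4, -0.6, -0.4]
tool_pos: [0.5449, -0.0027, 0.0369]
contact_force: [0.2, 0.7, -0.2]
tool_pos: [0.5447, -0.0029, 0.0334]
contact_force: [-0.8, 0.1, -0.2]
```

```bash
g(){ grep -E 'pos|contact'; }; python3 -m creep '[[-7,0,0,0,255],[-7,0,2,0,255],[0,0,2,0,255],[0,0,2,0,255],[0,0,0,0,255]]'|g; python3 -m creep '[[0,0,1.5,0,255],[0,0,1.5,0,255],[0,0,0,0,255]]'|g;python3 -m creep '[[0,0,1,0,255],[0,0,0,0,255]]'|g;python3 -m creep '[[0,0,1,0,255],[0,0,0,0,255]]'|g
```

```text
tool_pos: [0.5434, -0.0167, 0.0272]
contact_force: [0.1, -0.5, -1.6]
tool_pos: [0.5436, -0.0168, 0.0245]
contact_force: [0.7, -0.1, 1.5]
tool_pos: [0.5434, -0.0168, 0.0233]
contact_force: [-0.2, -0.4, -0.1]
tool_pos: [0.5435, -0.0168, 0.0223]
contact_force: [-0.3, 0.7, -0.2]
```

```bash
g(){ grep -E 'pos|contact'; }; python3 -m creep '[[0,0,0.7,0,255],[0,0,0,0,255]]'|g;python3 -m creep '[[0,0,0.5,0,255],[0,0,0,0,255]]'|g;python3 -m creep '[[0,0,0.3,0,255],[0,0,0,0,255]]'|g
```

```text
tool_pos: [0.5435, -0.0168, 0.0217]
contact_force: [-0.4, 0.2, 0.4]
tool_pos: [0.5436, -0.0169, 0.0213]
contact_force: [-0.6, -0.1, 2.2]
tool_pos: [0.5436, -0.0168, 0.0213]
contact_force: [-1.1, 0.7, 5.2]
```

Contact at 21.3 mm means red is flat in the well. Now I lift and go round behind the keeper fin to push it.

```bash
g(){ grep -E 'pos|contact'; }; python3 -m creep '[[0,0,-30,0,255],[0,0,-40,0,255],[0,0,-15,0,255],[-9,41,0,0,255],[-9,41,0,0,255]]'|g; python3 -m creep '[[0,0,0,0,255],[0,0,25,0,255],[0,0,25,0,255],[0,0,10,0,255],[0,0,0,0,255]]'|g
python3 - <<'E'
from h import *
o=bot.get_obs()['tool_pos']-np.array([.5449,-.0169,0]);print(o@[.9962,-.0872,0],o@[.0872,.9962,0])
c=snap('scene','s6.png');snap('wrist','w6.png')
im=cv2.imread('pics/s6.png')[230:310,240:400];im=cv2.resize(im,(640,320),interpolation=2)
im=cv2.vconcat([cv2.imread('pics/w6.png')[200:470],im]);cv2.imwrite('pics/m6.png',im)
E
```

```text
tool_pos: [0.6245, -0.0421, 0.1058]
contact_force: [-0.4, 0.4, 0.3]
tool_pos: [0.623, -0.0418, 0.0454]
contact_force: [-1.1, 0.1, 0.4]
0.08001256583160803 -0.01794740703203849
```

View pics/m6.png

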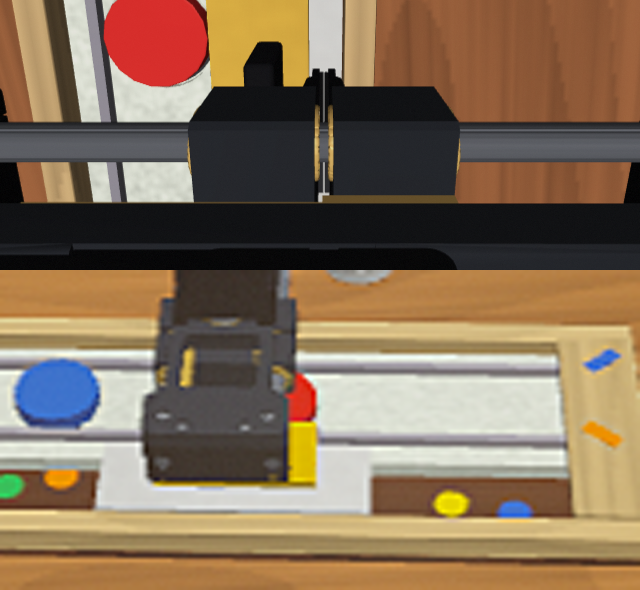

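Red sits flat at (157,35), and the fin (u 245–283) is to the left of the fingers (u≈325), so they are on its +x side. Now I push it gently towards tray −x.

```bash
g(){ grep -E 'pos|contact'; }; python3 -m creep '[[0,-2,0,0,255],[0,-2,0,0,255],[0,-2,0,0,255],[0,-1,0,0,255],[0,-1,0,0,255]]'|g; python3 -m creep '[[0,-1,0,0,255],[0,-1,0,0,255],[0,-1,0,0,255],[0,-1,0,0,255],[0,-1,0,0,255]]'|g;  python3 -m creep '[[0,-1.5,0,0,255],[0,-1.5,0,0,255],[0,-1.5,0,0,255],[0,-1.5,0,0,255]]'|g
```

```text
tool_pos: [0.6156, -0.0412, 0.046]
contact_force: [-0.1, 0.1, 0.3]
tool_pos: [0.6108, -0.0408, 0.046]
contact_force: [1.5, 0.4, -1.3]
tool_pos: [0.6046, -0.0403, 0.046]
contact_force: [2.4, -0.5, -1.4]
```

```bash
g(){ grep -E 'pos|contact'; }; python3 -m creep '[[0,-1.5,0,0,255],[0,-1.5,0,0,255],[0,-1.5,0,0,255],[0,-1.5,0,0,255]]'|g; python3 -m creep '[[0,-1.5,0,0,255],[0,-1.5,0,0,255],[0,-1.5,0,0,255],[0,-1.5,0,0,255]]'|g;  python3 -m creep '[[0,-1.5,0,0,255],[0,-1.5,0,0,255],[0,-1,0,0,255],[0,-1,0,0,255]]'|g
```

```text
tool_pos: [0.5986, -0.0397, 0.0459]
contact_force: [1.8, 0.4, -0.2]
tool_pos: [0.5927, -0.0392, 0.046]
contact_force: [1.9, 0.4, -0.5]
tool_pos: [0.5877, -0.0388, 0.046]
contact_force: [2.0, 0.8, -0.9]
```

```bash
g(){ grep -E 'pos|contact'; }; python3 -m creep '[[0,-1,0,0,255],[0,-1,0,0,255],[0,-1,0,0,255]]'|g; python3 -m creep '[[0,-1,0,0,255],[0,-1,0,0,255]]'|g;  python3 -m creep '[[0,-1,0,0,255],[0,0,0,0,255]]'|g;  python3 -m creep '[[0,-1,0,0,255],[0,0,0,0,255]]'|g
```

```text
tool_pos: [0.5847, -0.0385, 0.0459]
contact_force: [1.4, 1.1, -0.7]
tool_pos: [0.5827, -0.0384, 0.0459]
contact_force: [2.4, 0.4, -1.2]
tool_pos: [0.5816, -0.0383, 0.0459]
contact_force: [-0.5, -0.1, -0.6]
tool_pos: [0.5807, -0.0382, 0.0459]
contact_force: [0.3, 0.5, -0.2]
```

```bash
g(){ grep -E 'pos|contact'; }; python3 -m creep '[[0,-1,0,0,255]]'|g; python3 -m creep '[[0,-1,0,0,255]]'|g;  python3 -m creep '[[0,-1,0,0,255]]'|g;  python3 -m creep '[[0,-1,0,0,255]]'|g
```

```text
tool_pos: [0.58, -0.0381, 0.046]
contact_force: [5.0, 0.5, 0.2]
tool_pos: [0.5799, -0.0382, 0.0461]
contact_force: [9.0, 0.8, -5.1]
tool_pos: [0.5798, -0.0381, 0.0461]
contact_force: [13.3, 1.1, -7.1]
tool_pos: [0.5797, -0.0382, 0.0462]
contact_force: [16.5, 1.3, -10.4]
```

The force rose sharply at 0.580 after about 32 mm of travel, which is the end stop. Now I back off and look.

```bash
python3 -m creep '[[0,8,0,0,255],[0,12,0,0,255],[0,0,-40,0,255],[50,20,-50,0,255],[50,20,-50,0,255]]'|grep -E 'pos|contact'; python3 -m creep '[[50,0,-20,0,255],[0,0,0,0,255],[0,0,0,0,255]]'|grep pos
python3 - <<'E'
from h import *
c=snap('scene','s7.png')
im=cv2.imread('pics/s7.png')[220:320,180:420];cv2.imwrite('pics/s7c.png',cv2.resize(im,(792,330),interpolation=2))
# expected: leading edge at tray x=-5, y -45..45 (z .029)
K=np.array([.5449,-.0169])-.0183*np.array([.0872,.9962])
for x,y in((-5,-45),(-5,45),(41,45),(41,-45)):
    w=K+x/1e3*np.array([.9962,-.0872])+y/1e3*np.array([.0872,.9962]); print((proj('s7.png',[*w,.029])-[180,220])*3.3)
print(bot.get_obs()['contact_force'])
E
```

```text
tool_pos: [0.6386, 0.0428, 0.1725]
contact_force: [0.2, -0.2, 0.5]
tool_pos: [0.6421, 0.0917, 0.1904]
[332.7377972  121.22517425]
[461.10938886 122.73725753]
[459.60403637 170.24202879]
[327.09547474 168.53917029]
[ 0.69797239 -0.77990536  0.7338236 ]
```

View pics/s7c.png

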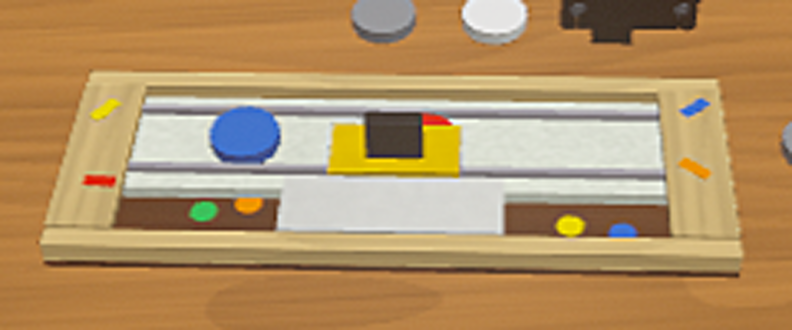

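The keeper (330–460, 124–175) lies over red as predicted for its end stop, blue is unmoved and the robot is clear.

```bash
python3 -c "
from workcell import bot
print(bot.close_job())"
```

```text
the job is handed in; nothing more can be done
None
```

The red block lies flat in its well and the keeper is slid over it to its end stop, with the blue block unmoved and the arm clear; the job is handed in, and no verdict came back.

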